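Put the rinsed glaze beaker on its drying peg

ROBOT

A 6-joint arm with a two-finger parallel gripper is mounted at the origin on the work surface. World frame = base frame: x ahead of the robot, y to its left, z up, the work surface at z = 0. Lengths are in m, angles in rad, forces in N, time in s.
With the tool pointing down it reaches from about 0.275 to 0.85 m from the base axis. Payload 5.2 kg.
Tool frame: the origin (TCP) lies at the very end of the fingers, on their centre line; the grasp point (between the pads) lies 19 mm behind it (grip_depth is the distance from the TCP to the grasp point, in m); z points along the fingers, y is the direction in which the jaws open and shut (so a half turn about z gives the same grasp; the last joint's range is limited). The gripper opens to 85 mm and grips with 20 to 120 N. Pads are 22 mm wide; open, the fingers measure 114 mm over their backs; the gripper's body (76 mm by 85 mm) begins 54 mm behind the grasp point. The pads swing forward as they close: fully open they stand 13 mm farther back than shut.
Start: joints at [-1.405, 0.259, 1.535, -0, 1.348, -0.203], TCP at [0.198, -0.513, 0.231] pointing down, gripper open.
Joint ranges: [-3.14, 3.14], [-0.91, 2.08], [0.19, 2.58], [-1.22, 4.36], [0.22, 2.71], [-3.12, 3.12]. Speed limits (rad/s): [2.57, 2.57, 3.14, 3.14, 3.14, 3.14].

INTERFACE

Orientations are given as a unit quaternion [w, x, y, z].
In Python, from workcell import * gives the robot as it stands. Calls block until the motion is done:
- move_pose(position, orientation): joint-space move of the TCP to a pose.
- line_to(position, max_speed=0.15, rotation=None, until_force=None): straight line of the TCP; rotation=None keeps the orientation; max_speed is the mean speed in m/s. With until_force (N) it stops when the force on the tool has changed by that much, and returns True; else False.
- set_joints(angles): joint-space move.
- release() and grasp(f_grip=None): open the fingers fully, or close them until they stop; f_grip is the grip in N (None keeps the last).
- sleep(seconds).
- inverse_kinematics(position, orientation): joint angles nearest the present ones, or None.
- read_state(): the state.
- snapshot(name): name is "side" or "top"; returns the picture (420x560x3 uint8, red, green, blue); there is no depth.
- camera_info(name): a dict with "fx", "fy", "cx", "cy" (pixels), "cam_to_world" (4x4, takes a point from camera to world coordinates). Camera axes: x right, y up, looking along -z (the intrinsics and any distortion apply to the point x, -y, -z); pixel columns grow to the right and rows downward; lengths in m; the calibration is good to about 2 mm. A picture is of the moment at which its call begins. camera_info takes no time and is no camera call.
A pose or a line that the arm cannot do raises IKError and nothing moves.
- close_job(): hands the job in, once; it reports no verdict.
The state is a dict: "time": time; "joints": joint angles; "joint_vel": joint speeds; "effort": joint torques, N m; "ee_pos": TCP position; "eef_rot": TCP orientation; "ft_force": force on the tool from outside, world axes, zero at the start; "wrist_torque": the same for the moment, N m; "opening": finger opening in m.
Only numpy, scipy, OpenCV 4.12 (cv2) and the standard library are available. Lean on these libraries where they do the work, as an engineer would, in place of code of your own. Each camera call takes 0.05 s, during which the arm holds its last target. There are 200 camera calls.

TASK

The rinsed steel glaze beaker is lying on its side on the wire rest. Turn it mouth down and set it over the yellow peg of the empty drying stand, lowered all the way so that its rim sits on the ribs, without dropping it. Leave the beaker that is already drying, the jar, the brush and the loaf as they are.

Things in the scene. Friction and masses are not known exactly. Their poses are not given: they have to be found in the camera images.
- beaker_mid (a point): the beaker to be moved: a plain straight round steel cup, 52 outside diameter, 80 long, wall 3, base 4 thick, about 0.12 kg, with a blue band round its closed base end. The point is on its axis, half-way along (40 from either end). Its z axis runs from the closed base to the open mouth. At the start it lies level on the wire rest, mouth pointing roughly away from the robot (sizes in mm)
- free_stand_seat (a point): seat of the empty drying stand (fixed): black round dish 110 diameter, 12 high, with three crossing grey ribs whose tops are 16 above the table, and a yellow upright peg in the middle. The point is on the peg's axis at the height of the rib tops, where the rim of an inverted beaker sits. The peg is 18 in diameter, widens to 32 at its foot, and its rounded tip is 62 above this point; z up (sizes in mm)
- used_stand_seat (a point): seat of the second drying stand (fixed), the same as the empty one but already in use; the point is on its peg's axis at the height of the rib tops
- other_mid (a point): a second steel beaker of the same kind, already drying mouth down on the second stand; leave it. The point is on its axis, half-way along; z axis from base to mouth, so pointing down
- rest_mid (a point): black wire rest (fixed) on which the beaker lies: base plate 110 x 44, 8 thick, and two parallel rails 32 apart, 8 thick, 26 high, along its x axis. The point is over its centre, on the axis of the beaker lying on it, about 47 above the table; the beaker's mouth points along +x of the rest (sizes in mm)
- jar: amber jar with a white lid, 64 diameter, 100 high, standing; leave it. Origin at the centre of its underside (sizes in mm)
- brush: pastry brush lying on the table, leave it; origin under its middle, it lies along its x axis
- loaf: brown loaf, 180 x 88, 91 high, standing off to the left; leave it. Origin at the centre of its underside (sizes in mm)
Mind the look-alikes: they are no part of the job. Leave any purple or turquoise look-alike of the part that bears beaker_mid alone.

How it is judged:
At the end, for the whole second after the job is handed in: Beaker mouth down over the empty stand's peg: axis within 12 mm of the peg's, within 0.14 rad of upright, middle 35 to 45 mm above the seat (rim on the ribs), at rest. The other beaker still mouth down on its peg (within 12 mm, 0.14 rad, middle under 45 mm above its seat) (horizontal distance between beaker_mid and free_stand_seat below 0.012 m and angle between each of beaker_mid, other_mid's own z axis and vertical above 3 rad and z of beaker_mid in the frame of free_stand_seat between 0.035 and 0.045 m and linear speed of beaker below 0.02 m/s and horizontal distance between other_mid and used_stand_seat below 0.012 m and z of other_mid in the frame of used_stand_seat below 0.045 m); the robot touches nothing.
It fails at once if the beaker is dropped: out of the fingers and moving faster than 0.6 m/s (a fall of about 18 mm) (linear speed of beaker above 0.6 m/s and not (contact force between the fingers and beaker above 0.05 N)).
It fails at once if the beaker that is already drying is moved by more than 20 mm (distance of other_mid from where it was at the start of the episode above 0.02 m).
It fails at once if the jar, the brush or the loaf is moved by more than 30 mm (distance of any of jar, brush, loaf from where it was at the start of the episode above 0.03 m).
It also fails if it takes over 42 s, if anything falls off the work surface, if the arm or the gripper's body presses on something with over 40 N, if the wrist force passes 120 N, or if a joint passes its speed limit or range.

## Working session

There is one attempt and no reset: what is moved stays moved. The work goes in short steps, each a Python script; the robot and the scene stay as the last script left them, time stands still between calls to the robot, and variables do not carry over. Pictures are saved under pics/ and viewed, about 8 in all and at most 12, crops included, and the job is handed in when it is done.

```bash
mkdir -p pics
python3 - <<'E'
from workcell import *
import cv2
for n in ("side","top"):
    cv2.imwrite(f"pics/{n}0.png",snapshot(n)[:,:,::-1])
    print(n,camera_info(n))
print(read_state())
E
```

```text
side {'fx': 527.4570207862066, 'fy': 527.4570207862066, 'cx': 279.63206127601904, 'cy': 204.46923294044805, 'cam_to_world': array([[-0.95452536,  0.22823819, -0.19180371,  0.25386015],
       [-0.29810797, -0.73847049,  0.60480821,  1.07768787],
       [-0.00360105,  0.63448299,  0.77292844,  1.27078485],
       [ 0.        ,  0.        ,  0.        ,  1.        ]])}
top {'fx': 435.26181752810066, 'fy': 435.26181752810066, 'cx': 281.18960091014577, 'cy': 208.364614534695, 'cam_to_world': array([[-0.02463298,  0.98669216, -0.16072272,  0.37112492],
       [-0.99929111, -0.02888111, -0.02414872,  0.12693832],
       [-0.0284692 ,  0.16001393,  0.98670413,  1.13509878],
       [ 0.        ,  0.        ,  0.        ,  1.        ]])}
{'time': 0.1, 'joints': array([-1.40478432e+00,  2.59284684e-01,  1.53594128e+00,  8.43335402e-06,
        1.34803549e+00, -2.02812685e-01]), 'joint_vel': array([-0.00142439, -0.00115205, -0.00199166,  0.00058356, -0.00145873,
       -0.00192447]), 'effort': array([ 2.46088290e-03, -4.46968675e+01, -2.91246289e+01, -3.26366589e-04,
        6.30566821e-03,  8.88824427e-07]), 'ee_pos': array([ 0.19822477, -0.51253449,  0.23056299]), 'eef_rot': array([-8.34180271e-04,  9.83044007e-01,  1.83367894e-01,  1.94633364e-05]), 'ft_force': array([-0.32836368,  1.03937035,  0.18348804]), 'wrist_torque': array([ 0.01390701,  0.02866775, -0.03378303]), 'opening': 0.08527568251639897}
```

View pics/side0.png

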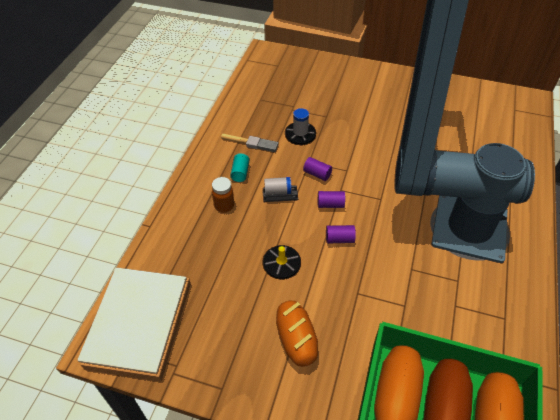

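View pics/top0.png

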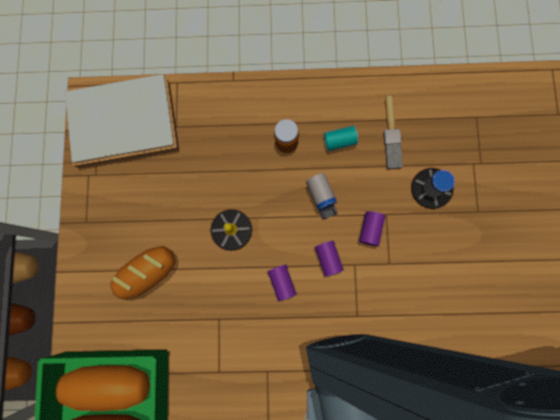

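The steel beaker on the black rest is at side (278,188) / top (321,191). The look-alikes are the turquoise cylinder at top (341,138) and the purple ones at (372,228), (329,258) and (282,283). The target is the only steel one lying down with a blue base, and it is on the rest. The second steel beaker, top (440,183), is the one already drying. The empty stand, with the yellow peg, is at top (231,229) / side (282,261). I'll confirm this in one crop.

Run:
```python
import cv2,numpy as np
s=cv2.imread("pics/side0.png");t=cv2.imread("pics/top0.png")
def crop(im,u,v,w=66,h=50,k=6):
    c=cv2.resize(im[v:v+h,u:u+w],None,fx=k,fy=k,interpolation=cv2.INTER_CUBIC)
    for i in range(0,w,10):
        cv2.line(c,(i*k,0),(i*k,6),(255,255,255),1);cv2.putText(c,str(u+i),(i*k,16),0,.33,(255,255,255),1)
    for j in range(0,h,10):
        cv2.line(c,(0,j*k),(6,j*k),(255,255,255),1);cv2.putText(c,str(v+j),(8,j*k+4),0,.33,(255,255,255),1)
    return c
a=np.vstack([np.hstack([crop(t,290,168),crop(s,248,163)]),np.hstack([crop(t,200,204),crop(s,250,236)])])
cv2.imwrite("pics/crops.png",a);print(a.shape)
```

```text
(600, 792, 3)
```

View pics/crops.png

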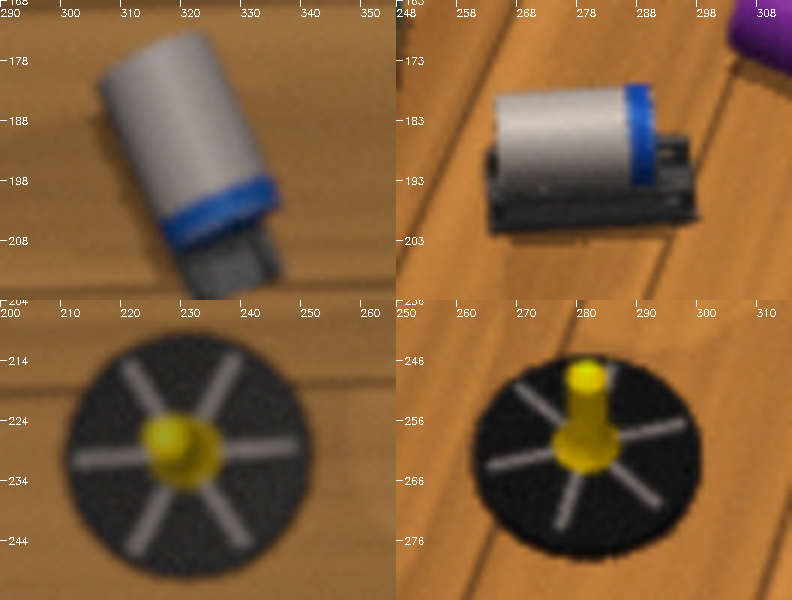

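```bash
cat > vis.py <<'E'
from workcell import *
import cv2,numpy as np
from scipy.optimize import least_squares
CAMS={n:camera_info(n) for n in("side","top")}
def proj(n,P):
    c=CAMS[n];P=np.atleast_2d(P);T=c["cam_to_world"];q=(P-T[:3,3])@T[:3,:3]
    return np.c_[c["cx"]-c["fx"]*q[:,0]/q[:,2],c["cy"]+c["fy"]*q[:,1]/q[:,2]]
def ray(n,u,v,z):
    c=CAMS[n];T=c["cam_to_world"];d=T[:3,:3]@[(u-c["cx"])/c["fx"],-(v-c["cy"])/c["fy"],-1]
    return T[:3,3]+d*(z-T[2,3])/d[2]
def cyl(c,axis,L,r):
    axis=np.asarray(axis,float)/np.linalg.norm(axis);a=np.cross(axis,[.3,.5,.81] if abs(axis[2])<.9 else [1,0,0]);a/=np.linalg.norm(a);b=np.cross(axis,a)
    t=np.linspace(0,2*np.pi,60)[:,None];ring=r*(np.cos(t)*a+np.sin(t)*b)
    return np.vstack([c+ring-axis*L/2,c+ring+axis*L/2])
def feat(pts):
    m=cv2.moments(cv2.convexHull(np.float32(pts)));a=m["m00"]
    return np.array([m["m10"]/a,m["m01"]/a]),.5*np.arctan2(2*m["mu11"],m["mu20"]-m["mu02"]),a
def blob(mask,uv):
    k,l,st,ce=cv2.connectedComponentsWithStats(mask.astype(np.uint8))
    i=min(range(1,k),key=lambda i:np.hypot(*(ce[i]-uv))+ (1e3 if st[i,4]<60 else 0))
    v,u=np.nonzero(l==i);return np.c_[u,v]
def hsv(im):
    h=cv2.cvtColor(im,cv2.COLOR_RGB2HSV).astype(int);return h[...,0],h[...,1],h[...,2]
def steel(im):
    h,s,v=hsv(im);return ((s<60)&(v>85))|((abs(h-110)<12)&(s>120)&(v>80))
def dish(im):
    h,s,v=hsv(im);return (v<75)|((s<60)&(v<150))|((abs(h-28)<5)&(s>150)&(v>90))
E
python3 - <<'E'
from vis import *
I={n:cv2.imread(f"pics/{n}0.png")[:,:,::-1].copy() for n in CAMS}
uv0={"side":((278,188),(282,261)),"top":((321,191),(231,229))}
B={n:feat(blob(steel(I[n]),uv0[n][0])) for n in CAMS}
D={n:feat(blob(dish(I[n]),uv0[n][1])) for n in CAMS}
def rb(p,n):
    c,a,A=feat(proj(n,cyl(np.array([p[0],p[1],.047]),[np.cos(p[2]),np.sin(p[2]),0],.08,.026)))
    return np.r_[c-B[n][0], 20*np.sin(a-B[n][1])]
def rd(p,n): return feat(proj(n,cyl(np.array([p[0],p[1],.006]),[0,0,1],.012,.055)))[0]-D[n][0]
pb=ray("top",*uv0["top"][0],.047);pd=ray("top",*uv0["top"][1],.01)
for ns in (["side"],["top"],["side","top"]):
    r=least_squares(lambda p:np.hstack([rb(p,n) for n in ns]),[*pb[:2],.2]);q=least_squares(lambda p:np.hstack([rd(p,n) for n in ns]),pd[:2])
    print(ns,r.x.round(4),r.fun.round(2),q.x.round(4),q.fun.round(2))
print({n:(B[n][2],D[n][2]) for n in B})
print([feat(proj(n,cyl(np.array([*r.x[:2],.047]),[np.cos(r.x[2]),np.sin(r.x[2]),0],.08,.026)))[2] for n in CAMS],[feat(proj(n,cyl(np.array([*q.x,.006]),[0,0,1],.012,.055)))[2] for n in CAMS])
for u in [(372,228),(329,258),(282,283)]: print("purple",ray("top",*u,.026).round(3))
print("tip top",ray("top",227,227,.076),"side",ray("side",281.5,248.5,.074))
print("used",ray("top",433,188,.012),"jar",ray("top",287,131,.1),"loaf",ray("top",143,272,.08))
E
```

```text
['side'] [0.5891 0.049  0.2   ] [-1.31  0.88  2.9 ] [0.5003 0.2873] [-0.  0.]
['top'] [0.5901 0.0512 0.2   ] [-0.07  0.41  3.46] [0.503  0.2873] [-0.  0.]
['side', 'top'] [0.5886 0.0474 0.3497] [-0.73  0.55  0.66  1.42  0.96  0.42] [0.502  0.2872] [-0.57 -0.18  0.03  0.4 ]
{'side': (330.0, 982.5), 'top': (562.5, 1264.5)}
[439.62080073170364, 690.7137420959771] [1072.8052426695358, 1409.5109668313526]
purple [ 0.494 -0.076  0.026]
purple [0.421 0.036 0.026]
purple [0.362 0.157 0.026]
tip top [0.50115204 0.28718771 0.076     ] side [0.49928774 0.28908476 0.074     ]
used [ 0.59627406 -0.24290796  0.012     ] jar [0.73367536 0.13306654 0.1       ] loaf [0.39672479 0.49122846 0.08      ]
```

```bash
sed -i 's/np.float32(pts))/(np.asarray(pts,float)).astype(np.float32))/' vis.py
cat > fit.py <<'E'
from vis import *
def steel2(im):
    h,s,v=hsv(im);return ((s<75)&(v>75))|((h>95)&(h<125)&(s>90)&(v>50))
def pad(p): return np.vstack([p+[a,b] for a in(-.5,.5) for b in(-.5,.5)])
def fit(res,p0): return least_squares(res,p0,diff_step=2e-3,x_scale=.1)
E
python3 - <<'E'
from fit import *
I={n:cv2.imread(f"pics/{n}0.png")[:,:,::-1].copy() for n in CAMS}
uv0={"side":((278,188),(282,261)),"top":((321,191),(231,229))}
M={n:pad(blob(steel2(I[n]),uv0[n][0])) for n in CAMS}
B={n:feat(M[n]) for n in CAMS}
print({n:(M[n].min(0),M[n].max(0),B[n]) for n in M})
D={n:feat(pad(blob(dish(I[n]),uv0[n][1]))) for n in CAMS}
def model(p,n): return proj(n,cyl(np.array([p[0],p[1],.047]),[np.cos(p[2]),np.sin(p[2]),0],.08,.026))
def rb(p,n):
    c,a,A=feat(model(p,n)); return np.r_[c-B[n][0], 20*np.sin(a-B[n][1])]
def rd(p,n): return feat(proj(n,cyl(np.array([p[0],p[1],.006]),[0,0,1],.012,.055)))[0]-D[n][0]
for ns in (["side"],["top"],["side","top"]):
    r=fit(lambda p:np.hstack([rb(p,n) for n in ns]),[.59,.05,.3]);q=fit(lambda p:np.hstack([rd(p,n) for n in ns]),[.5,.287])
    print(ns,r.x.round(4),r.fun.round(2),q.x.round(4),q.fun.round(2))
for n in CAMS: m=model(r.x,n);print(n,m.min(0),m.max(0),feat(m)[2])
# kinematic feasibility
from scipy.spatial.transform import Rotation as R
def ori(yaw,flip,tilt=np.pi/4):
    z=np.array([np.cos(yaw)*np.sin(tilt),np.sin(yaw)*np.sin(tilt),-np.cos(tilt)]);y=np.array([-np.sin(yaw),np.cos(yaw),0])*flip
    return R.from_matrix(np.c_[np.cross(y,z),y,z]).as_quat(scalar_first=True)
for tilt in (.7,.785):
  for f in(1,-1):
    for P,yw in ((np.array([*r.x[:2],.2]),r.x[2]),(np.array([*q.x,.2]),np.arctan2(*q.x[::-1])),(np.array([*q.x,.06]),np.arctan2(*q.x[::-1]))):
        j=inverse_kinematics(P,ori(yw,f,tilt));print(tilt,f,None if j is None else np.round(j,2))
E
```

```text
{'side': (array([263.5, 176.5]), array([293.5, 193.5]), (array([278.28360656, 185.37868852]), np.float64(-0.044573835810024755), 457.5)), 'top': (array([306.5, 173.5]), array([336.5, 209.5]), (array([321.32532751, 191.27292576]), np.float64(1.1366892418091874), 687.0))}
['side'] [0.5847 0.0486 0.359 ] [ 0. -0.  0.] [0.5003 0.2872] [ 0. -0.]
['top'] [0.5889 0.0503 0.3878] [-0.  0.  0.] [0.503  0.2873] [-0.  0.]
['side', 'top'] [0.5872 0.0497 0.3773] [-0.86  0.08 -0.27  0.28  0.66  0.21] [0.5018 0.2872] [-0.5  -0.16  0.04  0.48]
side [263.84475503 176.32559115] [290.90597479 194.62451572] 444.07490428723395
top [305.96803238 173.40018157] [337.54409133 210.695711  ] 690.2336149129551
0.7 1 [-0.39  0.07  2.08  0.86  0.63 -2.96]
0.7 1 [ 0.2   0.02  2.14  0.6   0.37 -2.38]
0.7 1 [0.2  0.32 2.29 2.17 0.25 2.27]
0.7 -1 [-0.39  0.07  2.08  0.86  0.63  0.18]
0.7 -1 [0.2  0.02 2.14 0.6  0.37 0.76]
0.7 -1 [ 0.2   0.32  2.29  2.17  0.25 -0.87]
0.785 1 [-0.44  0.07  2.15  1.08  0.62  3.08]
0.785 1 [ 0.17  0.01  2.21  0.98  0.29 -2.78]
0.785 1 [0.17 0.35 2.36 2.48 0.4  1.94]
0.785 -1 [-0.44  0.07  2.15  1.08  0.62 -0.06]
0.785 -1 [0.17 0.01 2.21 0.98 0.29 0.36]
0.785 -1 [ 0.17  0.35  2.36  2.48  0.4  -1.2 ]
```

```bash
cat > plan.py <<'E'
from workcell import *
import numpy as np
from scipy.spatial.transform import Rotation as R
BK=np.array([.5877,.0500,.047]);BY=.380;ST=np.array([.5018,.2872,.016])
OFF,TIP=.008,.024
def mat(yaw,flip,tilt):
    z=np.array([np.cos(yaw)*np.sin(tilt),np.sin(yaw)*np.sin(tilt),-np.cos(tilt)]);y=np.array([-np.sin(yaw),np.cos(yaw),0])*flip
    return np.c_[np.cross(y,z),y,z]
def q(M): return R.from_matrix(M).as_quat(scalar_first=True)
def pose(mid,mouth,yaw,flip,tilt):
    M=mat(yaw,flip,tilt); return np.asarray(mid)-OFF*np.asarray(mouth)+TIP*M[:,2],q(M)
def pick(a,f,up=0): return pose(BK+[0,0,up],[np.cos(BY),np.sin(BY),0],BY,f,a)
def place(yaw,a,f,up=0): return pose(ST+[0,0,.04+up],[0,0,-1],yaw,-f,np.pi/2-a)
E
python3 - <<'E'
from plan import *
P=lambda j:None if j is None else np.round(j,2)
for a in(.35,.5,.65):
  for f in (1,-1): print("pick",a,f,P(inverse_kinematics(*pick(a,f))),P(inverse_kinematics(*pick(a,f,.12))))
for a in(.35,.5,.65):
  for y in(-.4,-.1,.2,.5,.8,1.1): print("place",a,y,P(inverse_kinematics(*place(y,a,1))),P(inverse_kinematics(*place(y,a,1,.1))))
E
```

```text
pick 0.35 1 [-0.22  0.42  1.98  0.42  0.49 -2.52] [-0.22  0.23  1.86  0.28  0.78 -2.35]
pick 0.35 -1 [-0.22  0.42  1.98  0.42  0.49  0.62] [-0.22  0.23  1.86  0.28  0.78  0.79]
pick 0.5 1 [-0.29  0.4   2.09  0.91  0.38 -3.05] [-0.29  0.19  1.98  0.52  0.63 -2.61]
pick 0.5 -1 [-0.29  0.4   2.09  0.91  0.38  0.09] [-0.29  0.19  1.98  0.52  0.63  0.53]
pick 0.65 1 [-0.35  0.42  2.2   1.55  0.42  2.54] [-0.35  0.17  2.09  0.89  0.55 -3.01]
pick 0.65 -1 [-0.35  0.42  2.2   1.55  0.42 -0.6 ] [-0.35  0.17  2.09  0.89  0.55  0.13]
place 0.35 -0.4 None None
place 0.35 -0.1 [ 0.72  0.77  2.27  4.    1.15 -1.66] [ 0.72  0.49  2.27  4.12  0.98 -1.91]
place 0.35 0.2 [ 0.47  0.8   2.45  3.41  1.32 -1.54] [ 0.47  0.44  2.44  3.45  0.98 -1.65]
place 0.35 0.5 [ 0.12  0.84  2.53  2.78  1.43 -1.65] [ 0.12  0.43  2.52  2.72  1.05 -1.49]
place 0.35 0.8 [-0.17  0.81  2.46  2.21  1.3  -1.68] [-0.17  0.44  2.46  2.09  1.09 -1.35]
place 0.35 1.1 [-0.28  0.77  2.3   1.73  1.21 -1.49] [-0.28  0.48  2.29  1.61  1.18 -1.18]
place 0.5 -0.4 None None
place 0.5 -0.1 [ 0.68  0.64  2.25  4.05  0.91 -1.79] [ 0.68  0.38  2.22  4.28  0.75 -2.13]
place 0.5 0.2 [ 0.45  0.63  2.41  3.41  0.98 -1.6 ] [ 0.45  0.31  2.38  3.52  0.63 -1.76]
place 0.5 0.5 [ 0.15  0.64  2.48  2.78  1.06 -1.57] [ 0.15  0.28  2.44  2.64  0.69 -1.34]
place 0.5 0.8 [-0.11  0.64  2.43  2.2   1.03 -1.5 ] [-0.11  0.3   2.39  1.95  0.84 -1.09]
place 0.5 1.1 [-0.22  0.64  2.28  1.69  1.03 -1.32] [-0.22  0.37  2.25  1.5   1.02 -0.96]
place 0.65 -0.4 None None
place 0.65 -0.1 [ 0.63  0.54  2.22  4.17  0.67 -1.99] None
place 0.65 0.2 [ 0.43  0.5   2.35  3.45  0.65 -1.68] [ 0.43  0.22  2.29  3.74  0.33 -2.  ]
place 0.65 0.5 [ 0.18  0.49  2.41  2.74  0.7  -1.45] [ 0.18  0.19  2.34  2.39  0.38 -1.05]
place 0.65 0.8 [-0.04  0.5   2.37  2.1   0.76 -1.27] [-0.04  0.21  2.3   1.7   0.64 -0.75]
place 0.65 1.1 [-0.15  0.53  2.24  1.59  0.86 -1.1 ] [-0.15  0.29  2.18  1.33  0.89 -0.7 ]
```

Run:
```python
from plan import *
import cv2
a,f=.45,1
move_pose(*pick(a,f,.17))
p,o=pick(a,f);z=mat(BY,f,a)[:,2]
move_pose(p-.08*z,o)
line_to(p,.08)
s=read_state();print(s["time"],s["ee_pos"]-p,s["ft_force"])
im=np.hstack([snapshot("top")[140:240,260:390],snapshot("side")[130:230,220:350]])
cv2.imwrite("pics/pre.png",cv2.resize(im,None,fx=3,fy=3)[:,:,::-1])
```

```text
4.1667 [ 1.95456993e-04 -7.57214525e-05  4.19534525e-04] [-0.02019745  0.29522652  0.12074858]
```

View pics/pre.png

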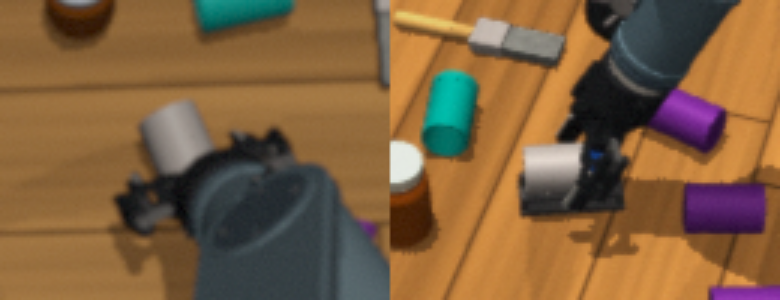

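The fingers straddle the beaker near its base (side crop about (600,165)) and nothing is touching. Next I'll grasp and lift.

Run:
```python
from plan import *
import cv2
a,f=.45,1
p,o=pick(a,f)
grasp(50);s=read_state();print(s["time"],s["opening"],s["ft_force"],s["wrist_torque"])
line_to(p+[0,0,.03],.06);line_to(p+[0,0,.17],.12)
s=read_state();print(s["time"],s["opening"],s["ft_force"])
move_pose(*place(.35,a,f,.13))
s=read_state();print(s["time"],s["opening"],s["ee_pos"],s["joints"].round(2),place(.35,a,f,.13)[0])
t,sd=snapshot("top"),snapshot("side")
cv2.imwrite("pics/t1.png",t[:,:,::-1]);cv2.imwrite("pics/s1.png",sd[:,:,::-1])
im=np.hstack([t[150:270,170:300],sd[170:290,220:350]])
cv2.imwrite("pics/over.png",cv2.resize(im,None,fx=3,fy=3)[:,:,::-1])
```

```text
4.6833 0.05158934508515593 [-4.31152925 -0.57795803  4.53809935] [-0.05896371  0.31603763  0.09779567]
6.65 0.0513900515708577 [ 0.03155909 -0.53796427 -1.41332422]
8.9417 0.05139795545527104 [0.52252555 0.29468407 0.18389043] [ 0.3   0.23  2.42  3.07  0.63 -1.53] [0.52210053 0.29461027 0.18356083]
```

View pics/over.png

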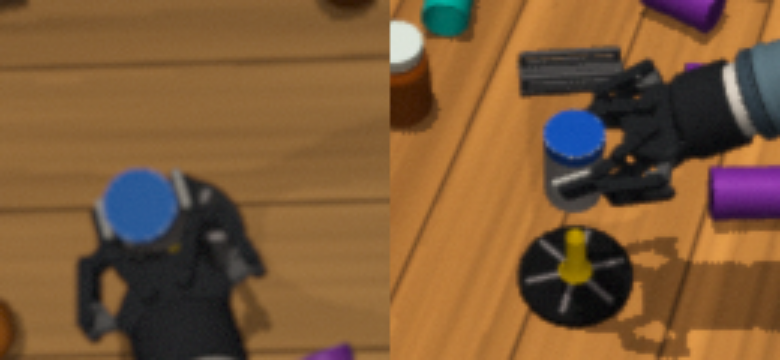

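The beaker is held mouth down above the stand, with the blue base on top at side crop (573,135). I'll measure how far its axis is from the peg.

Run:
```python
from fit import *
from plan import ST
def blue(im):
    h,s,v=hsv(im);return (h>95)&(h<125)&(s>110)&(v>60)
I={n:cv2.imread(f"pics/{n[0]}1.png")[:,:,::-1].copy() for n in CAMS}
uv={"top":(217,217),"side":(411-0-0,213)};uv["side"]=(220+(573-390)/3,170+135/3)
M={n:pad(blob(blue(I[n]),uv[n])) for n in CAMS};F={n:feat(M[n]) for n in CAMS}
for L in(.008,.012):
  model=lambda p,n:proj(n,cyl(np.array([p[0],p[1],p[2]-L/2]),[0,0,1],L,.026))
  for fz in (0,1):
    for ns in (["side"],["top"],["side","top"]):
      if not fz and len(ns)==1: continue
      g=(lambda p:np.r_[p,.226]) if fz else (lambda p:p)
      r=fit(lambda p:np.hstack([feat(model(g(p),n))[0]-F[n][0] for n in ns]),[.5,.287,.226][:2 if fz else 3])
      print(L,ns,r.x.round(4),r.fun.round(2))
  for n in CAMS: print(n,F[n][2],feat(model(np.r_[ST[:2],.226],n))[2])
```

```text
0.008 ['side', 'top'] [0.5015 0.2879 0.2229] [-0.54 -0.14  0.06  0.47]
0.008 ['side'] [0.4993 0.2903] [0. 0.]
0.008 ['top'] [0.5021 0.2875] [ 0. -0.]
0.008 ['side', 'top'] [0.5011 0.2883] [-0.41 -0.76 -0.36  0.48]
side 325.5 299.41472637164406
top 479.0 482.7526585344458
0.012 ['side', 'top'] [0.5015 0.2879 0.2248] [-0.53 -0.14  0.06  0.46]
0.012 ['side'] [0.4998 0.2888] [0. 0.]
0.012 ['top'] [0.5023 0.2878] [-0. -0.]
0.012 ['side', 'top'] [0.5013 0.288 ] [-0.48 -0.38 -0.11  0.46]
side 325.5 318.87968315556645
top 479.0 490.9767930242233
```

The axis is within 1 mm of the peg and the camera residuals match the dish fit. I'll lower it now with a force stop.

Run:
```python
from plan import *
import cv2
a,f=.45,1
P=lambda u:place(.35,a,f,u)[0]
print(line_to(P(.012),.08,until_force=6));s=read_state();print(s["time"],s["ee_pos"]-P(0),s["ft_force"])
print(line_to(P(-.006),.015,until_force=3));s=read_state();print(s["time"],s["ee_pos"]-P(0),s["ft_force"],s["opening"])
t,sd=snapshot("top"),snapshot("side")
im=np.hstack([t[150:270,170:300],sd[190:310,220:350]])
cv2.imwrite("pics/down.png",cv2.resize(im,None,fx=3,fy=3)[:,:,::-1])
```

```text
False
10.6667 [1.17077629e-04 8.41088563e-05 1.25415371e-02] [ 0.08168293  1.27542019 -1.36300331]
True
11.4333 [0.00035906 0.00012518 0.00108989] [-0.67323859 -0.49322559  3.21852292] 0.05132116949032499
```

View pics/down.png

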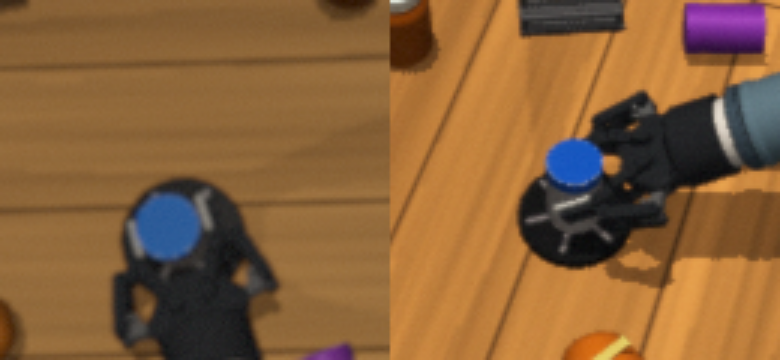

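It made contact at seat height (+1 mm), and the picture shows the beaker seated over the peg. I'll release and back out along the tool axis.

Run:
```python
from plan import *
import cv2
a,f=.45,1
z=mat(.35,-f,np.pi/2-a)[:,2]
release();s=read_state();p=s["ee_pos"];print(s["time"],s["opening"],s["ft_force"])
line_to(p-.12*z,.1);line_to(p-.12*z+[0,0,.12],.15)
s=read_state();print(s["time"],s["ft_force"])
sleep(.3);t,sd=snapshot("top"),snapshot("side")
cv2.imwrite("pics/t2.png",t[:,:,::-1]);cv2.imwrite("pics/s2.png",sd[:,:,::-1])
im=np.hstack([t[150:290,170:300],sd[180:320,220:350]])
cv2.imwrite("pics/end.png",cv2.resize(im,None,fx=3,fy=3)[:,:,::-1])
from fit import *
def blue(im):
    h,s,v=hsv(im);return (h>95)&(h<125)&(s>110)&(v>60)
I={"top":t,"side":sd};L=.012;uv={"top":(226,225),"side":(281,243)}
F={n:feat(pad(blob(blue(I[n]),uv[n]))) for n in CAMS}
r=fit(lambda p:np.hstack([feat(proj(n,cyl(np.array([p[0],p[1],p[2]-L/2]),[0,0,1],L,.026)))[0]-F[n][0] for n in CAMS]),[.5,.287,.096])
print("base centre",r.x.round(4),r.fun.round(2),"stand",ST,"expect z .096")
for n,u in (("side",(301,115)),("top",(443,181))):
    b=[feat(pad(blob(blue(im),u)))[0].round(1) for im in (cv2.imread(f"pics/{n}0.png")[:,:,::-1].copy(),I[n])];print("other",n,b)
```

```text
11.975 0.08566274600534893 [-0.57134639  0.96893981  0.59727054]Traceback (most recent call last):
  File "<stdin>", line 6, in <module>
workcell.IKError: the arm cannot follow that straight line within its joint ranges
```

```bash
cat > check.py <<'E'
from plan import *
from fit import *
s=read_state();print(s["time"],s["ee_pos"],s["ft_force"])
sleep(.3);t,sd=snapshot("top"),snapshot("side")
im=np.hstack([t[150:290,170:300],sd[180:320,220:350]])
cv2.imwrite("pics/end.png",cv2.resize(im,None,fx=3,fy=3)[:,:,::-1])
def blue(im):
    h,s,v=hsv(im);return (h>95)&(h<125)&(s>110)&(v>60)
I={"top":t,"side":sd};L=.012;uv={"top":(226,225),"side":(281,243)}
F={n:feat(pad(blob(blue(I[n]),uv[n]))) for n in CAMS}
r=fit(lambda p:np.hstack([feat(proj(n,cyl(np.array([p[0],p[1],p[2]-L/2]),[0,0,1],L,.026)))[0]-F[n][0] for n in CAMS]),[.5,.287,.096])
print("base centre",r.x.round(4),r.fun.round(2),"stand",ST,"expect z .096")
for n,u in (("side",(301,115)),("top",(443,181))):
    b=[feat(pad(blob(blue(im),u)))[0].round(1) for im in (cv2.imread(f"pics/{n}0.png")[:,:,::-1].copy(),I[n])];print("other",n,b)
E
python3 - <<'E'
from plan import *
z=mat(.35,-1,np.pi/2-.45)[:,2];p=read_state()["ee_pos"]
for d in(.08,.065,.05,.04):
    try: line_to(p-d*z,.08);print("back",d);break
    except IKError: pass
p=read_state()["ee_pos"]
for u in(.12,.09,.06):
    try: line_to(p+[0,0,u],.12);print("up",u);break
    except IKError: pass
import check
E
```

```text
back 0.04
up 0.12
13.775 [0.48800437 0.2820964  0.1909062 ] [-0.17941336 -0.35887588 -0.20058066]
base centre [0.5025 0.2891 0.0956] [-0.62 -0.15  0.07  0.56] stand [0.5018 0.2872 0.016 ] expect z .096
other side [array([300.7, 114.3]), array([300.7, 114.4])]
other top [array([442.4, 180.7]), array([442.4, 180.7])]
```

View pics/end.png

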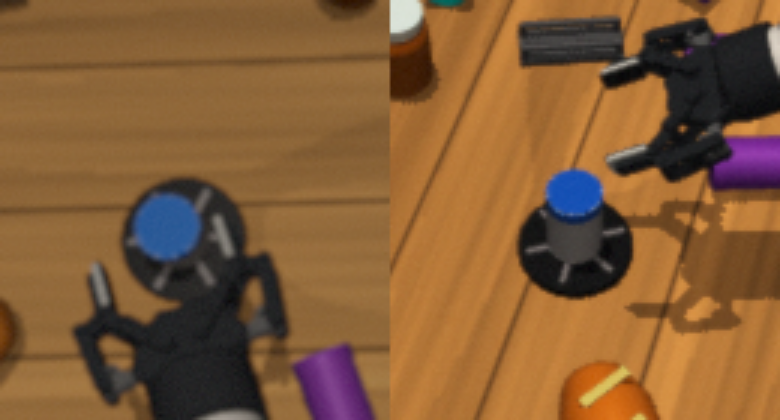

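The beaker stands upright on the peg at side crop (575,220), about 2 mm off axis, with its base at 95.6 mm (96 expected). The gripper is clear of it, so I'm handing in.

```bash
python3 -c "
from workcell import *
print(close_job())"
```

```text
the job is handed in; nothing more can be done
None
```

I gripped the lying steel beaker near its base with the tool tilted and turned it mouth down in the air. I then lowered it over the yellow peg until it touched, released it and handed in at about 14 s of the 42 s allowed. The hand-in gives no verdict.

- **Beaker:** the final pictures show it standing upright, about 2 mm off the peg's axis (limit 12 mm). Its base is at 95.6 mm, against 96 mm expected with the rim on the ribs. I judged upright by eye and did not measure the angle.
- **Contact:** on the way down it touched at seat height to within 1 mm, with about 3 N. After release the force readings were near zero and the gripper was clear.
- **Other objects:** the beaker already drying moved by no more than 0.1 px in either camera. The jar and loaf are partly visible in the final crop and I saw no change in them. I did not measure them, and the brush is outside that crop.
- **Failed step:** the first 120 mm retreat line was refused as out of joint range and nothing moved. I backed out 40 mm and then went straight up instead.
- **Disagreement:** the two cameras differed by about 0.5 px (1–3 mm). The offset was the same for the stand and the beaker, so it largely cancels.

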